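# Send the short test tile down the chute

## Robot

A 7-joint arm with a two-finger parallel gripper is mounted at the origin on a cart in front of the work surface, level with it; the furniture and walls round the work are solid. World frame = base frame: x ahead of the robot, y to its left, z up, the work surface at z = 0. Lengths are in m, angles in rad, forces in N, time in s.
With the tool pointing down it reaches from about 0.425 to 0.925 m from the base axis. Payload 6.8 kg.
Tool frame: the origin (TCP) lies on the centre line of the jaws, within the pads' length; the fingertips stand 14 mm ahead of it and the grasp point (between the pads) lies 5 mm behind it (bot.finger_overhang is the distance from the TCP to the fingertips, in m); z points along the fingers, y is the line along which they close (so a half turn about z gives the same grasp; the last joint's range is limited). The gripper opens to 85 mm and grips with 20 to 120 N. Pads are 22 mm wide; open, the fingers measure 114 mm over their backs; the gripper's body (76 mm by 85 mm) begins 54 mm behind the grasp point. The pads swing forward as they close: fully open they stand 13 mm farther back than shut.
Start: joints at [-1.236, 0.477, 0.022, 1.555, -0.011, 1.109, -0.083], TCP at [0.289, 0.61, 0.245] pointing down, gripper open.
Joint ranges: [-2.96, 2.96], [-0.34, 2.1], [-1.41, 1.46], [0.24, 2.44], [-1.37, 4.51], [0.17, 1.92], [-2.96, 2.96]. Speed limits (rad/s): [2.39, 2.39, 3.14, 3.14, 3.14, 3.14, 3.14].

## Interface

Orientations are given as a unit quaternion [w, x, y, z].
In Python, from station import bot gives the robot as it stands.
- The arm moves only by the shell command python3 -m inch 'ROWS' [OPENING] [FORCE]. ROWS is JSON, a list of rows, each a list of 4 numbers: the shift along the tool's x, y, z in m, then the turn about the tool's z in degrees. A call has 1 to 12 rows; each row shifts and turns the commanded pose from where the row before left it, along the tool's axes as they then stand; what a row does not reach is not made up. A row lasts 1/10 s, in which the tool goes at most 50 mm and 8.59 degrees, less where a joint would pass 70% of its speed; a pose out of reach is approached as far as the arm can. A call is refused whole if a number of a shift passes 0.05 or a number of a turn 8.59, either way. A call with a gripper value outside its range is refused whole. OPENING is the finger opening in m, from 0 to 0.0854, set as the call begins (- or left out, the last holds). The fingers move at their own pace and stop on an object; FORCE is the grip in N (left out, the last holds). Time passes only in rows, so rows that do not move let the fingers close. It gives the time, the measured TCP pose, the force, the opening and the grip force at its end, in the units of the state.
- bot.get_obs(): the state, without advancing time (a new reading comes with each control period).
- bot.read_camera(name): name is "scene" or "side" or "wrist"; returns a dict with "color" (480x640x3 uint8, red, green, blue), "mtx" (3x3 intrinsics, pixels), "world_from_camera" (4x4, takes a point from camera to world coordinates); the wrist camera has in their place "hand_eye" (4x4, takes a point from camera to tool coordinates, whose origin is the TCP and whose axes are the flange's). Camera axes: x right, y up, looking along -z (the intrinsics and any distortion apply to the point x, -y, -z); pixel columns grow to the right and rows downward; lengths in m; the calibration is good to about 2 mm. A picture is of the moment at which its call begins: read the wrist's pose just before it. There is no depth.
- bot.hand_in(): hands the job in; it is judged then, once.
The state is a dict: "t": time; "q": joint angles; "joint_vel": joint speeds; "joint_torque": joint torques, N m; "eef_pos": TCP position; "tool_rot": TCP orientation; "contact_force": force on the tool from outside, world axes, zero at the start; "torque": the same for the moment, N m; "gripper_width": opening from 0.0 (shut) to 1.0 (fully open); "grasp_force": force on a finger pad.
Only numpy, scipy, OpenCV 4.12 (cv2) and the standard library are available. Lean on these libraries where they do the work, as an engineer would, in place of code of your own. Each camera call takes 0.05 s, during which the arm holds its last target. There are 200 camera calls.

## Task

Slide the shutter of the tile station fully open to its stop, then slide the short tile out of its lane and over the lip so that it drops down the chute and lies in the catch tray. The glazed tiles are brittle and the shutter is light: touch both gently. Leave the long tile in its lane, the shutter open, and everything else standing where it is.

Things in the scene. Friction and masses are not known exactly. Their poses are not given: they have to be found in the camera images.
- station: grey tile station fixed to the bench, 250 mm long (x), 104 mm wide (y), 142 mm high at its backstop. Origin on the bench right under the lip of the ledge, mid-width; x points along the lanes to the chute (roughly towards the robot), z up. Ledge: x -96 to 0 mm. Chute mouth: x 0 to 80 mm, under the shutter at first; it slopes down to a catch tray between clear side walls
- lip (a point): middle of the lip where the lane floors end, 120 mm above the station's origin, same axes. Two lanes end here, centred 23.5 mm to either side (y), 39 mm wide, 7 mm deep, floor at the lip's height, slippery plastic (friction 0.12 to 0.18); at the back a backstop (face at x = -80 mm, 22 mm above the floor)
- tray (a point): middle of the catch tray's floor, 8 mm above the bench, 115 mm beyond the lip; the tray reaches from 80 to 150 mm beyond the lip, 98 mm wide
- shutter (a joint): how far the flat aluminium shutter over the chute mouth is slid away from the ledge, in m: 0 shut, 0.072 fully open at its rubber-buffered stop; starts within 10 mm of shut. Friction about 2 N, it stays where it is left. More than 25 N between fingers and shutter is too rough
- shutter_tab (a point): centre of the back face (towards the lanes) of the upright black tab on the shutter, to be pushed along the station's +x. Tab 50 mm wide (y), 10 mm thick (x), its top 14.5 mm above this point; the shutter's top lies 15.5 mm below it, the tile tops 12.5 mm below it. At shutter = 0 it is 25 mm beyond the lip
- short_tile_center (a point): centre of the short tile: plain white ceramic, 56 x 36 x 8 mm (x along its lane; top 4 mm above this point), 42 to 84 g, no holes, in either lane, its middle about 43 mm before the lip. It stands 1 mm proud of the lane walls, no room for fingers behind or beside it: press lightly on top with shut fingertips (4 to 10 N) and drag it. Cracks if pressed with over 18 N
- long_tile_center (a point): centre of the long tile in the other lane: white ceramic, 68 x 36 x 8 mm, with two round 10 mm holes through it. It stays there
- beaker: empty 100 ml glass beaker, 56 mm wide, 70 mm high, a bystander behind the station; origin at its foot
- timer: white timer, 58 x 62 x 18 mm, a bystander lying well to the left; origin at its underside
- vial: capped sample vial, 24 mm wide, 52 mm high, a bystander standing well to the left; origin at its foot
Not all that is in view belongs to the job. What is shaped like the part that bears short_tile_center but turquoise is not meant.

How it is judged:
On the way, in this order (a step that is already met when the one before it is completed fails the run):
1. the shutter is fully open at its stop while the short tile is still in its lane (value of joint shutter above 0.0695 m and z of short_tile_center in the frame of station above 0.118 m), for 0.2 s.
2. the short tile has gone over the lip and dropped into the chute (x of short_tile_center in the frame of station above 0.005 m and z of short_tile_center in the frame of station below 0.08 m), for 0.1 s.
At the end, for the whole second after the job is handed in: the short tile lies at rest in the catch tray at the foot of the chute (its middle less than 50 mm above the bench, between the side walls), the shutter is still open (over 66 mm), and the long tile lies within 12 mm of where it started (x of short_tile_center in the frame of station between 0.06 and 0.15 m and y of short_tile_center in the frame of station between -0.05 and 0.05 m and z of short_tile_center in the frame of station below 0.05 m and linear speed of short_tile below 0.02 m/s and value of joint shutter above 0.066 m and distance of long_tile_center from where it was at the start of the episode below 0.012 m); the robot touches nothing.
It fails at once if the short tile is pressed by the robot with more than 18 N (contact force between any of the fingers, the arm and short_tile above 18 N).
It fails at once if the shutter is pushed with more than 25 N (contact force between the fingers and shutter above 25 N).
It fails at once if the long tile is moved more than 12 mm (distance of long_tile_center from where it was at the start of the episode above 0.012 m).
It fails at once if a bystander is moved more than 30 mm or tipped (distance of any of beaker, timer, vial from where it was at the start of the episode above 0.03 m or angle between any of beaker, vial's own z axis and vertical above 0.5 rad).
It also fails if it takes over 61 s, if anything falls off the work surface, if the arm or the gripper's body presses on something with over 40 N, if the wrist force passes 120 N, or if a joint passes its speed limit or range.

## Working session

There is one attempt and no reset: what is moved stays moved. The work goes in short steps, Python scripts to look and compute and a shell command to move; the robot and the scene stay as the last step left them, time stands still between calls to the robot, and variables do not carry over. Pictures are saved under pics/ and viewed, at most 10 in all, crops included, and the job is handed in when it is done.

```bash
mkdir -p pics; ls; python3 - <<'E'
from station import bot
import cv2,numpy as np
o=bot.get_obs();print(o['t'],o['eef_pos'],o['tool_rot'],o['contact_force'],bot.finger_overhang)
for n in ("scene","side"):
    c=bot.read_camera(n);cv2.imwrite(f'pics/{n}0.png',c['color'][...,::-1]);print(n,c['mtx'].round(1).tolist(),c['world_from_camera'].round(3).tolist(),[k for k in c])
E
```

```text
pics
0.0 [0.28898785 0.60937813 0.24430637] [-1.32540191e-04  2.19586458e-01  9.75592598e-01 -9.23481930e-04] [ 0.14941171 -0.49023753  0.52097454] 0.014
scene [[591.4, 0.0, 310.0], [0.0, 591.4, 248.7], [0.0, 0.0, 1.0]] [[0.654, 0.462, -0.6, -0.133], [-0.757, 0.41, -0.509, -0.669], [0.011, 0.786, 0.618, 0.805], [0.0, 0.0, 0.0, 1.0]] ['color', 'mtx', 'world_from_camera']
side [[610.7, 0.0, 318.5], [0.0, 610.7, 229.0], [0.0, 0.0, 1.0]] [[0.625, 0.494, -0.604, -0.158], [-0.781, 0.375, -0.5, -0.662], [-0.02, 0.784, 0.62, 0.826], [0.0, 0.0, 0.0, 1.0]] ['color', 'mtx', 'world_from_camera']
```

View pics/scene0.png

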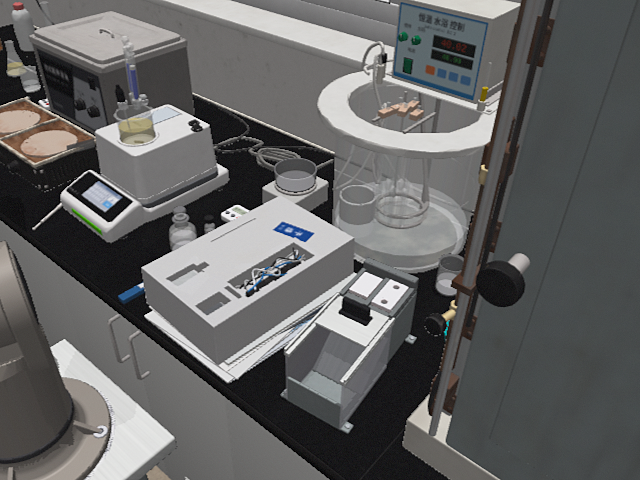

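The station is around (350,345): tab at (355,310), plain tile at (363,287), holed tile at (390,296). A box stands to the left and a cabinet to the right. I'll enlarge the station next.

```bash
python3 - <<'E'
import cv2
im=cv2.imread('pics/scene0.png')[240:440,270:430]
cv2.imwrite('pics/c.png',cv2.resize(im,None,fx=3,fy=3,interpolation=cv2.INTER_CUBIC)[:600])
im=cv2.imread('pics/side0.png');cv2.imwrite('pics/s.png',im)
E
```

```text
(no output)
```

View pics/c.png

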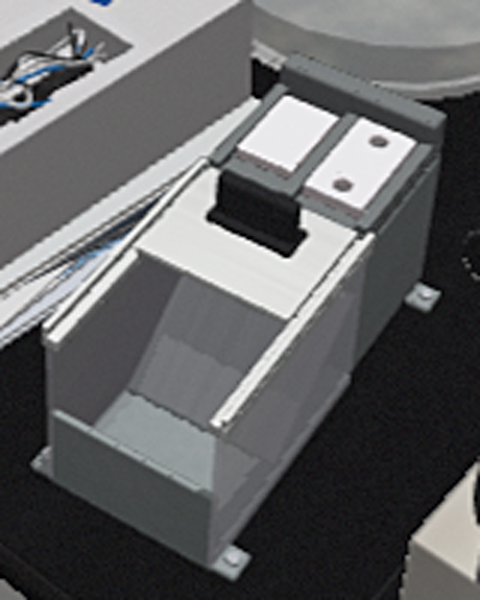

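```bash
cat > h.py <<'E'
import cv2,numpy as np
from station import bot
def cast(c,px,z):
    px=np.atleast_2d(px).astype(float);K=c['mtx'];T=c['world_from_camera']
    d=np.c_[(px[:,0]-K[0,2])/K[0,0],-(px[:,1]-K[1,2])/K[1,1],-np.ones(len(px))]@T[:3,:3].T
    return T[:3,3]+d*((z-T[2,3])/d[:,2])[:,None]
def proj(c,P):
    T=c['world_from_camera'];p=(np.atleast_2d(P)-T[:3,3])@T[:3,:3];K=c['mtx']
    return np.c_[K[0,2]+K[0,0]*p[:,0]/-p[:,2],K[1,2]+K[1,1]*p[:,1]/p[:,2]]
def wrist():
    o=bot.get_obs();c=bot.read_camera('wrist');w,x,y,z=o['tool_rot']
    from scipy.spatial.transform import Rotation as R
    T=np.eye(4);T[:3,:3]=R.from_quat([x,y,z,w]).as_matrix();T[:3,3]=o['eef_pos']
    c['world_from_camera']=T@c['hand_eye'];return c
E
python3 - <<'E'
from h import *
for n in("scene","side"):
    c=bot.read_camera(n);im=c['color'].astype(int)
    m=(im.min(2)>190).astype(np.uint8)
    if n=='scene': g=cast(c,[[270+288/3,240+133/3],[270+355/3,240+180/3]],.128);print(g)
    s=proj(c,g).astype(int)
    nn,L=cv2.connectedComponents(m,connectivity=4)
    for p in s:
        l=L[p[1],p[0]];k=(L==l).astype(np.uint8);print(n,p,l,k.sum())
        if not l: continue
        ct=max(cv2.findContours(k,0,1)[0],key=len)[:,0]
        w=cast(c,ct,.128)[:,:2]
        r=cv2.minAreaRect((w*1000).astype(np.float32));print(r, cv2.boundingRect(ct))
        print(cv2.boxPoints(r).round())
E
```

```text
[[ 0.51313033 -0.2486307   0.128     ]
 [ 0.50617681 -0.30020881  0.128     ]]
scene [366 284] 226 437
((514.2628173828125, -247.10801696777344), (55.198143005371094, 35.413150787353516), 7.161532878875732) (350, 272, 33, 25)
[[ 485. -233.]
 [ 489. -268.]
 [ 544. -261.]
 [ 539. -226.]]
scene [388 299] 237 520
((520.821533203125, -293.0698547363281), (67.6543960571289, 35.587432861328125), 7.339504718780518) (372, 280, 36, 29)
[[ 485. -280.]
 [ 490. -315.]
 [ 557. -306.]
 [ 552. -271.]]
side [382 264] 91 478
((516.6492919921875, -246.73251342773438), (57.50033187866211, 36.73667907714844), 7.119126319885254) (367, 251, 33, 26)
[[ 486. -232.]
 [ 490. -269.]
 [ 547. -261.]
 [ 543. -225.]]
side [406 279] 97 590
((523.4949951171875, -292.8929443359375), (70.05577850341797, 37.17333984375), 6.876897811889648) (391, 257, 35, 31)
[[ 486. -279.]
 [ 491. -316.]
 [ 560. -307.]
 [ 556. -270.]]
```

View pics/s.png

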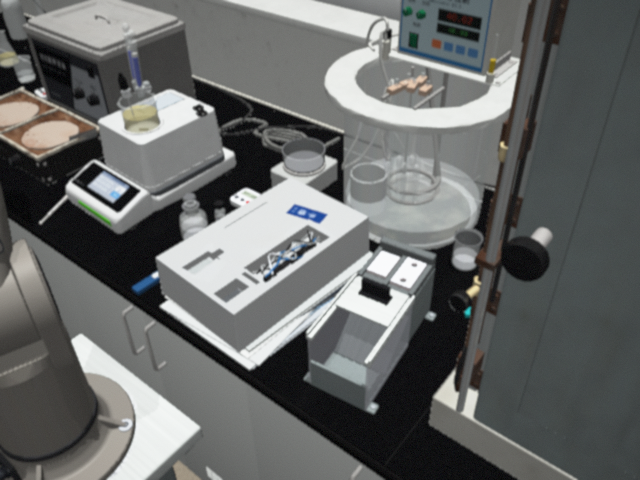

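```bash
cat >> h.py <<'E'
u=np.array([-.9924,-.1233]);v=np.array([.1233,-.9924]);LIP=np.array([.4757,-.2756])
def st(x,y=0): return LIP+u*x+v*y
def delta(x,y,z,ang=None):
    "remaining shift in tool axes (mm) and turn about tool z (deg) so that tool x points at ang"
    from scipy.spatial.transform import Rotation as R
    o=bot.get_obs();w,a,b,c=o['tool_rot'];M=R.from_quat([a,b,c,w]).as_matrix()
    d=M.T@(np.array([x,y,z])-o['eef_pos']);y0=np.degrees(np.arctan2(M[1,0],M[0,0]))
    t=0 if ang is None else -((ang-y0+180)%360-180)
    print('t',o['t'],'eef',o['eef_pos'].round(4),'toolx',round(y0,1),'tilt',M[:,2].round(3),'F',np.round(o['contact_force'],1));print('shift mm',(d*1000).round(1),'turn',round(t,1))
E
python3 - <<'E'
from h import *
c=bot.read_camera('scene')
for p,z in [((405,440),0),((232,380),0),((205,360),0),((147,311),0),((70,215),0),((120,240),0),((228,180),0),((447,265),0),((465,335),0),((390,105),.35)]: print(p,cast(c,p,z).round(3))
# vertical edge of box: base under corner (145,310)->top (145,265)
for z in(.05,.08,.1,.12,.15,.2): print(z,cast(c,(205,360),.0).round(2),cast(c,(205,312),z).round(3),cast(c,(143,267),z).round(3))
print(st(.02),st(-.043,-.0235))
delta(.46,-.26,.3,187.1)
E
```

```text
(405, 440) [[ 0.381 -0.434  0.   ]]
(232, 380) [[ 0.284 -0.144  0.   ]]
(205, 360) [[ 0.283 -0.076 -0.   ]]
(147, 311) [[0.291 0.102 0.   ]]
(70, 215) [[0.37  0.501 0.   ]]
(120, 240) [[0.39  0.332 0.   ]]
(228, 180) [[0.725 0.34  0.   ]]
(447, 265) [[ 0.8   -0.262  0.   ]]
(465, 335) [[ 0.643 -0.393  0.   ]]
(390, 105) [[ 0.724 -0.127  0.35 ]]
0.05 [[ 0.28 -0.08 -0.  ]] [[ 0.333 -0.026  0.05 ]] [[0.336 0.162 0.05 ]]
0.08 [[ 0.28 -0.08 -0.  ]] [[ 0.314 -0.052  0.08 ]] [[0.317 0.129 0.08 ]]
0.1 [[ 0.28 -0.08 -0.  ]] [[ 0.302 -0.069  0.1  ]] [[0.305 0.107 0.1  ]]
0.12 [[ 0.28 -0.08 -0.  ]] [[ 0.289 -0.086  0.12 ]] [[0.292 0.085 0.12 ]]
0.15 [[ 0.28 -0.08 -0.  ]] [[ 0.271 -0.111  0.15 ]] [[0.274 0.052 0.15 ]]
0.2 [[ 0.28 -0.08 -0.  ]] [[ 0.24  -0.154  0.2  ]] [[ 0.243 -0.003  0.2  ]]
[ 0.455852 -0.278066] [ 0.51547565 -0.2469767 ]
t 0.25 eef [0.2891 0.6097 0.2448] toolx 154.6 tilt [-0.    -0.001 -1.   ] F [-0.4 -0.3  0.4]
shift mm [-527.  -712.6  -54.5] turn -32.5
```

```bash
python3 -m inch '[[0,0,-0.025,-8.1],[0,0,-0.025,-8.1],[0,0,-0.025,-8.1],[0,0,-0.025,-8.2]]' 0 && python3 -m inch '[[-0.011,-0.0473,0,0],[-0.011,-0.0473,0,0],[-0.011,-0.0473,0,0],[-0.011,-0.0473,0,0],[-0.011,-0.0473,0,0],[-0.011,-0.0473,0,0],[-0.011,-0.0473,0,0],[-0.011,-0.0473,0,0],[-0.011,-0.0473,0,0]]'; python3 -c "
from h import *
delta(.47,-.25,.33,187.1)"
```

```text
t: 0.65
eef_pos: [0.2892, 0.6097, 0.3461]
tool_rot: [-0.0, -0.065, 0.998, -0.0]
contact_force: [-0.6, 0.0, 1.0]
gripper_width: 0.327
grasp_force: 0.0
t: 1.55
eef_pos: [0.4405, 0.1978, 0.3455]
tool_rot: [0.0, -0.062, 0.998, 0.0]
contact_force: [0.5, 0.3, -0.1]
gripper_width: 0.001
grasp_force: 0.0
t 1.55 eef [0.4405 0.1978 0.3455] toolx -172.9 tilt [ 0.  0. -1.] F [ 0.5  0.3 -0.1]
shift mm [  26.4 -448.    15.3] turn 0.0
```

```bash
python3 -m inch '[[0.0026,-0.0448,0,0],[0.0026,-0.0448,0,0],[0.0026,-0.0448,0,0],[0.0026,-0.0448,0,0],[0.0026,-0.0448,0,0],[0.0026,-0.0448,0,0],[0.0026,-0.0448,0,0],[0.0026,-0.0448,0,0],[0.0026,-0.0448,0,0],[0.0026,-0.0448,0,0],[0,0,0.015,0],[0,0,0,0]]'; python3 -c "
from h import *
c=wrist();cv2.imwrite('pics/w1.png',c['color'][...,::-1])
print(c['mtx'],c['hand_eye'])
print(proj(c,np.r_[st(-.043,-.0235),.128]),proj(c,np.r_[st(.025,-.025),.147]),proj(c,np.r_[st(.025,.025),.147]))"
```

```text
t: 2.75
eef_pos: [0.4688, -0.2487, 0.3287]
tool_rot: [-0.002, -0.061, 0.998, 0.0]
contact_force: [0.9, 0.8, -0.4]
gripper_width: 0.001
grasp_force: 0.0
[[333.6499252    0.         315.79171875]
 [  0.         333.6499252  240.83414256]
 [  0.           0.           1.        ]] [[ 2.20004340e-04  9.65002537e-01  2.62240455e-01  6.58988516e-02]
 [ 9.99999961e-01 -1.67024556e-04 -2.24317833e-04  3.16920984e-04]
 [-1.72666683e-04  2.62240494e-01 -9.65002536e-01 -1.28770903e-01]
 [ 0.00000000e+00  0.00000000e+00  0.00000000e+00  1.00000000e+00]]
[[311.43636557 262.66413473]] [[312.43230618 200.10854159]] [[258.86714918 200.21402269]]
```

View pics/w1.png

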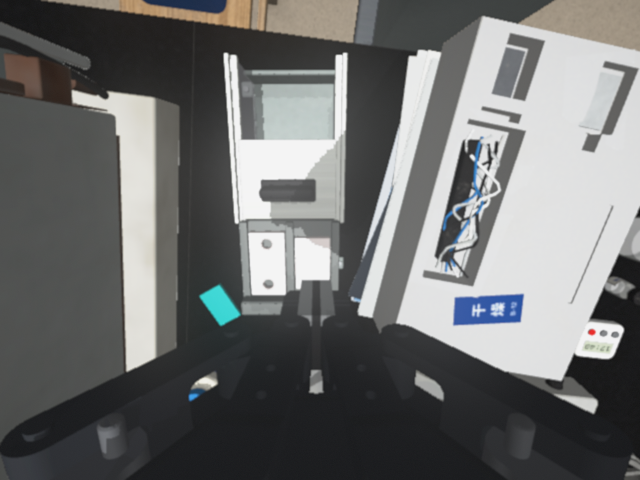

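Wrist view: the short tile is at (312,262) and the long tile at (267,263), as predicted. The tab's top spans columns 262–315 and its back edge is near row 201. The turquoise decoy at (220,305) lies outside the station.

```bash
python3 - <<'E'
from h import *
c=wrist();im=c['color'].astype(int)
S=lambda w:((w[:2]-LIP)@np.c_[u,v]*1000).round(1)
m=(im[150:225,245:335].max(2)<80)
ys,xs=np.nonzero(m);print(xs.min()+245,xs.max()+245,ys.min()+150,ys.max()+150,[ (r+150,int(m[r].sum())) for r in range(20,60)if m[r].sum()])
for p in[(262,201.5),(315,201.5),(288,201.5)]: print('tab top back',S(cast(c,p,.155)[0]))
m=(im.min(2)>190).astype(np.uint8);m[:222]=0;n,L,s,ce=cv2.connectedComponentsWithStats(m,connectivity=4)
for p in[(262,255),(308,255)]:
    l=L[p[1],p[0]];a=s[l];print(a,S(cast(c,(a[0],a[1]),.128)[0]),S(cast(c,(a[0]+a[2],a[1]+a[3]),.128)[0]))
delta(*st(.005,0),.30,187.1)
E
```

```text
Traceback (most recent call last):
ValueError: zero-size array to reduction operation minimum which has no identity
```

```bash
python3 - <<'E'
from h import *
c=wrist();im=c['color'].astype(int)
S=lambda w:((w[:2]-LIP)@np.c_[u,v]*1000).round(1)
print(im[170:225:3,288].max(1))
m=(im[150:212,250:330].max(2)<110)
print([ (r+150,int(m[r].sum())) for r in range(0,62)if m[r].sum()])
for p in[(262,201.5),(315,201.5),(288,201.5)]: print('tab top back',S(cast(c,p,.155)[0]))
m=(im.min(2)>190).astype(np.uint8);m[:222]=0;n,L,s,ce=cv2.connectedComponentsWithStats(m,connectivity=4)
for p in[(262,255),(308,255)]:
    l=L[p[1],p[0]];a=s[l];print(a,S(cast(c,(a[0],a[1]),.128)[0]),S(cast(c,(a[0]+a[2],a[1]+a[3]),.128)[0]))
delta(*st(.005,0),.30,187.1)
E
```

```text
[244 244 235  99  96  87  95 100  93  94 225 181 183 187 182 176 103 120
 132]
[(178, 31), (179, 53), (180, 53), (181, 53), (182, 53), (183, 53), (184, 53), (185, 53), (186, 54), (187, 54), (188, 55), (189, 55), (190, 55), (191, 55), (192, 55), (193, 55), (194, 54), (195, 53), (196, 53), (197, 52), (198, 28)]
tab top back [22.8 19.7]
tab top back [ 22.8 -28.8]
tab top back [22.8 -4.1]
[ 247  230   37   63 2055] [-10.4  40.5] [-79.8   4.4]
[ 293  236   36   51 1556] [-16.7  -6.3] [-72.8 -43.8]
t 2.9 eef [ 0.4704 -0.2469  0.3305] toolx -172.8 tilt [ 0.     0.001 -1.   ] F [0.4 0.4 0.4]
shift mm [  3.4 -29.2  30.5] turn 0.1
```

```bash
python3 -m inch '[[0.0014,-0.028,0,0],[0,0,0.04,0],[0,0,0.04,0],[0,0,0.03,0],[0,0,0.02,0],[0,0,0,0]]'; python3 - <<'E'
from h import *
delta(*st(.003,-.001),.152,187.1)
c=wrist();cv2.imwrite('pics/w2.png',c['color'][...,::-1])
E
```

```text
t: 3.5
eef_pos: [0.4713, -0.2738, 0.1983]
tool_rot: [-0.002, -0.063, 0.998, 0.001]
contact_force: [-0.3, 0.5, -0.0]
gripper_width: -0.0
grasp_force: 0.0
t 3.5 eef [ 0.4713 -0.2738  0.1983] toolx -172.7 tilt [-0.004  0.002 -1.   ] F [-0.3  0.5 -0. ]
shift mm [-1.3 -1.5 46.3] turn 0.2
```

View pics/w2.png

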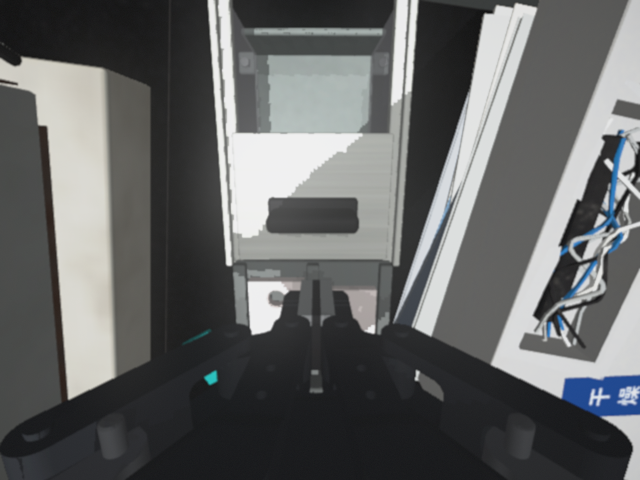

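The tab (columns 267–358, back edge at row 233) lines up with the fingers at column 315, and the fingertips are over the gap behind it. I'll lower them and push.

```bash
python3 -m inch '[[-0.001,-0.001,0.02,0],[0,0,0.015,0],[0,0,0.011,0],[0,0,0,0],[0,0,0,0]]'; python3 -m inch '[[0.003,0,0,0],[0.003,0,0,0],[0.003,0,0,0],[0.003,0,0,0],[0,0,0,0]]'; python3 -m inch '[[0.003,0,0,0],[0.003,0,0,0],[0.003,0,0,0],[0.003,0,0,0],[0.003,0,0,0]]'; python3 -c "
from h import *
delta(*st(.003,-.001),.152,187.1)"
```

```text
t: 4.05
eef_pos: [0.474, -0.277, 0.1553]
tool_rot: [0.001, -0.062, 0.998, -0.0]
contact_force: [-0.7, -0.1, -0.1]
gripper_width: -0.001
grasp_force: 0.0
t: 4.55
eef_pos: [0.4608, -0.2785, 0.1544]
tool_rot: [-0.0, -0.062, 0.998, 0.0]
contact_force: [0.1, -0.1, -0.1]
gripper_width: 0.002
grasp_force: 0.0
t: 5.05
eef_pos: [0.4465, -0.2801, 0.1544]
tool_rot: [0.0, -0.062, 0.998, -0.0]
contact_force: [0.9, 1.0, 0.0]
gripper_width: 0.003
grasp_force: 1.1
t 5.05 eef [ 0.4465 -0.2801  0.1544] toolx -172.9 tilt [ 0. -0. -1.] F [0.9 1.  0. ]
shift mm [-26.5   1.9   2.4] turn 0.0
```

```bash
python3 -m inch '[[0.004,0,0,0],[0.004,0,0,0],[0.004,0,0,0],[0.004,0,0,0],[0.004,0,0,0],[0.004,0,0,0],[0.004,0,0,0],[0.004,0,0,0],[0.004,0,0,0],[0.004,0,0,0]]'; python3 -c "
from h import *
delta(*st(.087,-.001),.152,187.1)
c=wrist();cv2.imwrite('pics/w3.png',c['color'][...,::-1])"
```

```text
t: 6.05
eef_pos: [0.4065, -0.2852, 0.1543]
tool_rot: [0.0, -0.062, 0.998, -0.0]
contact_force: [2.7, 0.3, -0.0]
gripper_width: -0.001
grasp_force: 1.2
t 6.05 eef [ 0.4065 -0.2852  0.1543] toolx -172.9 tilt [ 0. -0. -1.] F [ 2.7  0.3 -0. ]
shift mm [17.1  2.   2.3] turn 0.0
```

View pics/w3.png

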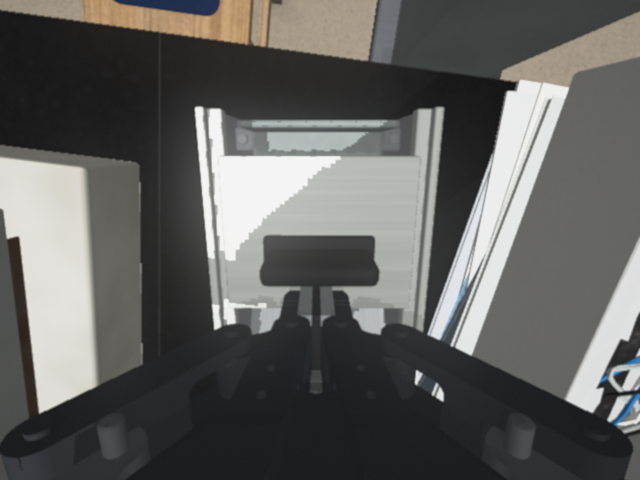

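The fingers are square against the tab (260–378, 236–285) and the shutter is sliding. The push force is about 2.7 N.

```bash
python3 -m inch '[[0.003,0,0,0],[0.003,0,0,0],[0.003,0,0,0],[0.003,0,0,0]]'|sed -n '2p;4p';  python3 -m inch '[[0.0015,0,0,0],[0.0015,0,0,0]]'|sed -n '2p;4p'
```

```text
eef_pos: [0.3947, -0.2867, 0.1543]
contact_force: [2.0, -0.0, -0.6]
eef_pos: [0.3917, -0.287, 0.1543]
contact_force: [1.8, 0.4, -1.0]
```

```bash
for i in 1 2 3; do python3 -m inch '[[0.001,0,0,0],[0.001,0,0,0]]'|sed -n '2p;4p'; done
```

```text
eef_pos: [0.3903, -0.2872, 0.1544]
contact_force: [4.9, 0.9, -1.7]
eef_pos: [0.3902, -0.2872, 0.1547]
contact_force: [10.4, 1.2, -3.2]
eef_pos: [0.3902, -0.2874, 0.1552]
contact_force: [14.5, 2.3, -4.5]
```

```bash
python3 -m inch '[[0,0,0,0],[0,0,0,0],[0,0,0,0]]'|sed -n '2p;4p'; python3 -m inch '[[-0.003,0,0,0],[-0.005,0,0,0],[-0.004,0,-0.01,0],[0,0,-0.04,0],[0,0,-0.03,0],[0,0,0,0],[0,0,0,0]]'|sed -n '1,4p'; python3 -c "
from h import *
c=wrist();cv2.imwrite('pics/w4.png',c['color'][...,::-1])
delta(*st(-.04,-.0245),.2,187.1)"
```

```text
eef_pos: [0.3902, -0.2874, 0.1552]
contact_force: [12.2, 1.6, -4.3]
t: 8.3
eef_pos: [0.3978, -0.2863, 0.2349]
tool_rot: [0.0, -0.062, 0.998, -0.0]
contact_force: [0.6, 1.2, -0.6]
t 8.35 eef [ 0.3973 -0.286   0.234 ] toolx -172.9 tilt [-0.001  0.001 -1.   ] F [ 0.3 -0.2  0.2]
shift mm [-119.1   25.    34. ] turn 0.0
```

View pics/w4.png

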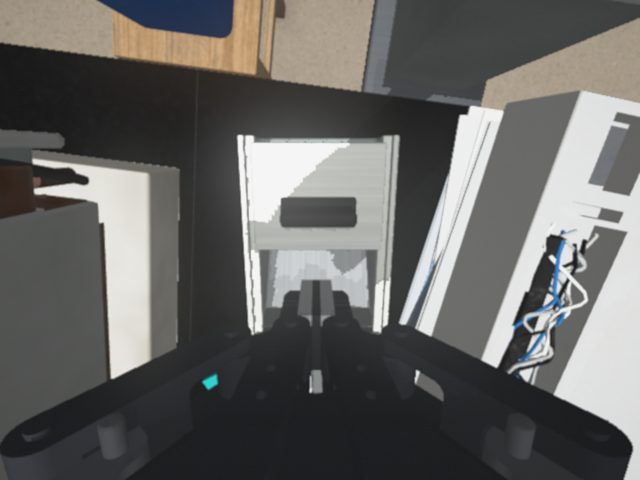

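The shutter is open: its tab is at (318,211) and the chute mouth shows clear. Next I'll move over the back half of the short tile.

```bash
python3 -m inch '[[-0.045,0.0083,0,0],[-0.045,0.0083,0,0],[-0.045,0.0083,0,0],[0,0,0.03,0],[0,0,0.03,0],[0,0,0.01,0],[0,0,0,0],[0,0,0,0]]'|sed -n '1,4p'; python3 -c "
from h import *
c=wrist();cv2.imwrite('pics/w5.png',c['color'][...,::-1])
delta(*st(-.056,-.0245),.142,187.1)
c=bot.read_camera('scene');im=c['color'][230:400,290:450,::-1];cv2.imwrite('pics/c5.png',cv2.resize(im,None,fx=3.5,fy=3.5,interpolation=2))"
```

```text
t: 9.15
eef_pos: [0.5286, -0.2453, 0.1648]
tool_rot: [0.0, -0.062, 0.998, -0.0]
contact_force: [0.0, -0.2, 1.0]
t 9.2 eef [ 0.5291 -0.2454  0.1654] toolx -172.9 tilt [ 0.001 -0.    -1.   ] F [ 0.2 -0.   0.1]
shift mm [ 0.8  1.2 23.4] turn -0.0
```

View pics/c5.png

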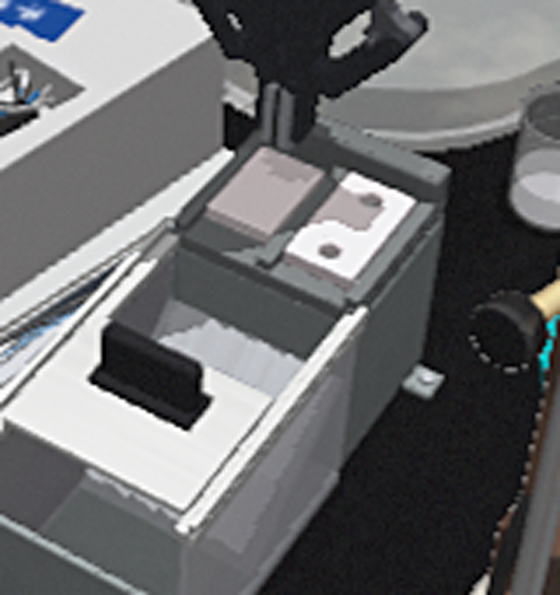

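The shutter is fully open and the fingertips hover over the back half of the short tile. I'll lower them gently.

```bash
python3 -m inch '[[0,0.001,0.01,0],[0,0,0.006,0],[0,0,0.003,0],[0,0,0,0],[0,0,0,0]]'|sed -n '2p;4p'; for i in 1 2; do python3 -m inch '[[0,0,0.001,0],[0,0,0,0]]'|sed -n '2p;4p'; done
```

```text
eef_pos: [0.5286, -0.2438, 0.1453]
contact_force: [0.2, -0.4, 0.4]
eef_pos: [0.5287, -0.2438, 0.1444]
contact_force: [0.3, 0.1, 0.0]
eef_pos: [0.5286, -0.2437, 0.1432]
contact_force: [0.5, -0.4, 0.5]
```

```bash
for i in 1 2 3 4; do python3 -m inch '[[0,0,0.0005,0],[0,0,0,0]]'|sed -n '2p;4p'; done
```

```text
eef_pos: [0.5286, -0.2438, 0.1428]
contact_force: [-0.9, 0.2, -0.5]
eef_pos: [0.5286, -0.2437, 0.1422]
contact_force: [-0.6, 0.1, -0.4]
eef_pos: [0.5289, -0.244, 0.1422]
contact_force: [-0.5, -0.1, 3.3]
eef_pos: [0.5293, -0.2442, 0.1421]
contact_force: [-0.9, 0.4, 6.3]
```

```bash
python3 -m inch '[[0.002,0,0,0],[0.002,0,0,0],[0.002,0,0,0],[0.002,0,0,0]]'|sed -n '2p;4p';python3 -m inch '[[0.003,0,0,0],[0.003,0,0,0],[0.003,0,0,0],[0.003,0,0,0]]'|sed -n '2p;4p'; python3 -c "
from h import *
c=bot.read_camera('scene');im=c['color'][230:400,290:450,::-1];cv2.imwrite('pics/c6.png',cv2.resize(im,None,fx=3.5,fy=3.5,interpolation=2))"
```

```text
eef_pos: [0.5217, -0.2452, 0.1421]
contact_force: [0.9, -0.2, 5.0]
eef_pos: [0.5097, -0.2467, 0.1421]
contact_force: [0.1, -0.1, 5.1]
```

View pics/c6.png

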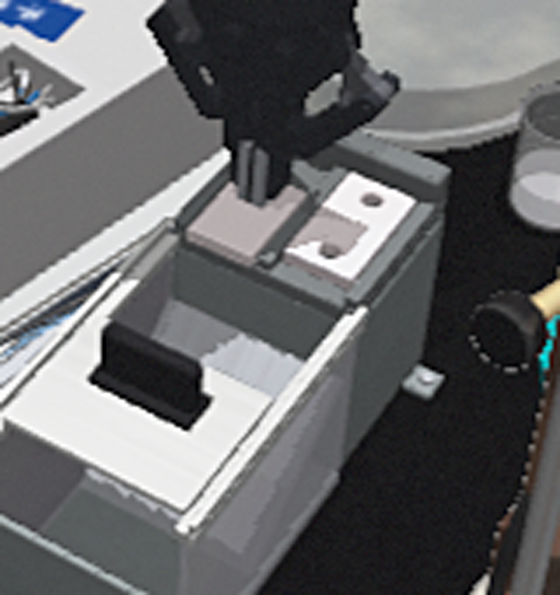

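The tile follows the fingers and its front edge is at the lip, around (230,250). The long tile hasn't moved, so I'll keep dragging.

```bash
python3 -m inch '[[0.003,0,0,0],[0.003,0,0,0],[0.003,0,0,0],[0.003,0,0,0],[0.003,0,0,0]]'|sed -n '2p;4p';python3 -m inch '[[0.003,0,0,0],[0.003,0,0,0],[0.003,0,0,0],[0.003,0,0,0]]'|sed -n '2p;4p';python3 -m inch '[[0.003,0,0,0],[0.003,0,0,0]]'|sed -n '2p;4p'; python3 -c "
from h import *
delta(*st(-.003,-.0245),.142)
c=bot.read_camera('scene');im=c['color'][230:400,290:450,::-1];cv2.imwrite('pics/c7.png',cv2.resize(im,None,fx=3.5,fy=3.5,interpolation=2))"
```

```text
eef_pos: [0.4949, -0.2485, 0.1421]
contact_force: [1.0, 0.5, 4.9]
eef_pos: [0.483, -0.2501, 0.1421]
contact_force: [0.3, 0.0, 5.6]
eef_pos: [0.477, -0.2508, 0.1421]
contact_force: [0.2, 0.4, 6.2]
t 12.9 eef [ 0.477  -0.2508  0.1421] toolx -172.9 tilt [ 0.002 -0.001 -1.   ] F [0.2 0.4 6.2]
shift mm [1.4 0.1 0.1] turn 0
```

View pics/c7.png

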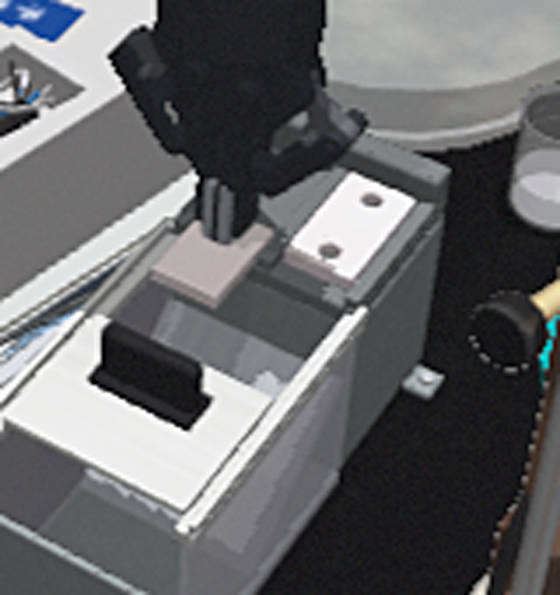

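The tile now overhangs the lip past its middle. I'll drag it a little further, then lift so it tips over.

```bash
python3 -m inch '[[0.002,0,0,0],[0.002,0,0,0]]'|sed -n '2p;4p'; python3 -m inch '[[0,0,-0.02,0],[0,0,-0.03,0],[0,0,-0.03,0],[0,0,-0.03,0],[0,0,0,0],[0,0,0,0],[0,0,0,0],[0,0,0,0]]'|sed -n '1,4p'; python3 -c "
from h import *
c=bot.read_camera('scene');im=c['color'][230:440,270:450,::-1];cv2.imwrite('pics/c8.png',cv2.resize(im,None,fx=2.8,fy=2.8,interpolation=2))"
```

```text
eef_pos: [0.4731, -0.2513, 0.1421]
contact_force: [0.7, -0.7, 5.2]
t: 13.95
eef_pos: [0.4713, -0.2505, 0.25]
tool_rot: [-0.001, -0.062, 0.998, 0.0]
contact_force: [-0.3, 0.6, -0.1]
```

View pics/c8.png

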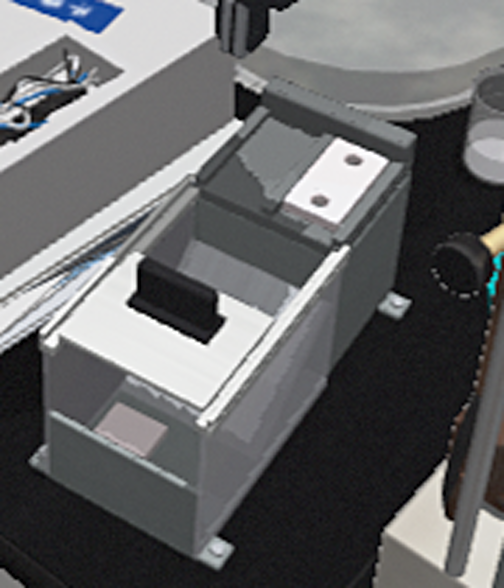

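The short tile lies in the catch tray at about (130,430), the shutter is still open, and the long tile is in its lane. The robot is clear, so I'll let it settle briefly and hand in.

```bash
python3 -m inch '[[0,0,0,0],[0,0,0,0],[0,0,0,0],[0,0,0,0],[0,0,0,0]]'|sed -n '1,4p'; python3 -c "
from station import bot
print(bot.hand_in())"
```

```text
t: 14.5
eef_pos: [0.4721, -0.2508, 0.2513]
tool_rot: [0.0, -0.062, 0.998, 0.0]
contact_force: [0.2, 0.2, 0.4]
the job is handed in; nothing more can be done
None
```

I handed the job in at 14.5 s: in the last picture the shutter is open, the short tile lies in the catch tray and the long tile is in its lane; no verdict came back, and I viewed 11 pictures, one over the limit of 10.

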